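# Fit the turntable's snap ring with the pliers and hold it spread at the groove

## Task

First press the oiler's brass cap fully down briefly and let it come back up, to oil the turntable's axle. Then squeeze the snap-ring pliers standing in the wooden stand until they stop, so that they spread the steel ring, lift both out, and slide the spread ring down over the axle's head until it is level with the groove. Finish while still holding it there with the pliers squeezed, the ring level and centred round the groove and not leaning on the turntable, and leave the monkey, pot, loupe and whetstone alone.

Things in the scene. Friction and masses are not known exactly. Their poses are not given: they have to be found in the camera images.
- turntable: Fixed iron turntable on a wooden board 140 (x) by 240 (y) by 12 mm, z up. Origin on the bench, on the axle's axis. Platter 110 mm across, its top 32 mm above the bench; on it a hub 32 mm across up to 50 mm, then the bright steel axle stub. An amber oiler bottle 48 mm across is fixed on the same board, 30 mm along +x and 115 mm along +y from the axle
- groove (a point): Point on the axle's axis at mid-height of its groove, 56 mm above the bench. The groove is 19 mm across and reaches from 50 mm (top of the hub) to 62 mm (underside of the head)
- axle_top (a point): Centre of the axle stub's top, 84 mm above the bench. Its head is 25 mm across from 62 to 76 mm, then tapers to 15 mm at the top
- cap_top (a point): Centre of the flat top of the oiler's sprung brass cap (28 mm across), 99 mm above the bench when up; it moves with the cap. A short thin spout points from the cap towards the axle, below the cap's top
- cap (a joint): Travel of the oiler's cap in m: 0 up, 0.008 fully down (it bottoms there); it springs back by itself. It takes about 2 N to start and 5.5 N at the bottom
- stand: Fixed wooden stand of the pliers, base 120 by 116 by 10 mm, z up. Origin on the bench, midway between its two notched posts (86 mm apart along y, 96 mm high) that carry the pliers' cross bar; a ledge 30 mm high on its +x side carries the ring. Pliers and ring start with their axes parallel to the stand's
- pliers: Loose snap-ring pliers, about 150 g, standing tips down in the stand. Origin at the pivot, 93 mm above the bench at the start, straight above the stand's origin; z up along the pliers, y the line along which the handles are squeezed. A cross bar 100 (y) by 14 by 8 mm through the pivot rests in the notches and lifts straight up. Jaws end in thin pins, ends 71 mm below the pivot
- grip (a point): Point on the pliers 48 mm above the pivot, midway between the two wooden handles: put the gripper's fingers here from above. Handles are 16 mm wide (x) and end 14 mm above this point. At rest they lean apart, 52 mm over their outer faces here, 59 mm at the top; squeezed to the stop the outer faces are upright, 24 to 28 mm apart (5 N are enough; 20 to 60 N is fine)
- plier_a (a joint): Swing of the +y lever in rad: 0 at rest, 0.25 to 0.27 squeezed to the stop (it gives a little). Squeezing the handles spreads the pins and so the ring; they carry the ring only while squeezed
- plier_b (a joint): Swing of the -y lever, the same way; the levers move together
- ring: Loose spring steel snap ring, 26 g, 6 mm thick, flat on the stand's ledge, the pliers' pins in its two eyes. Origin on its underside at the closed ring's centre, z up, 20 mm along +x from the pliers; hinge knuckle 15.5 mm along +x, eyes 20 mm along -x. Closed it is 22 mm across inside and cannot pass the axle's head; spread to the stop it leaves a round opening about 30 mm across
- ring_mid (a point): Point fixed to the ring's knuckle: centre of the round opening when spread, at half the ring's thickness. With the ring spread on the pins it lies about 10 mm along the pliers' +x and 55 mm below the pivot (measure it after lifting); the ring hangs with its eyes a little higher, about 8 degrees, which is level enough
- ring_a (a joint): Opening of the ring's +y arm in rad: 0 closed, about 0.4 when the pliers are squeezed to the stop; it springs shut
- ring_b (a joint): Opening of the ring's -y arm, the same way
- monkey: Half-carved boxwood monkey, 38 mm across, 52 mm high, loose; leave alone. Origin under its centre
- pot: Lidded blue porcelain pot, 72 mm across, 73 mm high, loose; leave alone. Origin under its centre
- loupe: Brass loupe lying flat, lens ring 48 mm across, handle 60 mm along its +y, 10 mm high, loose; leave alone. Origin under the lens
- whetstone: Grey whetstone 50 by 120 by 22 mm, loose; leave alone. Origin under its centre
Not all that is in view belongs to the job. What is shaped like the pliers but green is not meant.

How it is judged:
On the way, in this order (a step that is already met when the one before it is completed fails the run):
1. the oiler's cap is pressed down (value of joint cap above 0.0065 m), for 0.1 s.
2. the cap is back up (value of joint cap below 0.0015 m), for 0.1 s.
3. the ring is spread and lifted out with the pliers, above the stand (value of joint each of ring_a, ring_b above 0.28 rad and height (world z) of ring_mid above 0.06 m and contact force between pliers and ring above 0.3 N), for 0.1 s.
4. the spread ring is above the axle's head, over its axis (value of joint each of ring_a, ring_b above 0.28 rad and horizontal distance between ring_mid and axle_top below 0.008 m and height (world z) of ring_mid above 0.078 m), for 0.05 s.
At the end, for the whole second after the job is handed in: Pliers gripped (over 3 N); ring held spread by them (both arms over 0.28 rad), its middle within 5 mm sideways and 4 mm in height of the groove's middle, tilt under 0.3 rad, pressing on the turntable with under 4 N; pliers clear of the turntable; all at rest; cap up (value of joint each of ring_a, ring_b above 0.28 rad and horizontal distance between ring_mid and groove below 0.005 m and z of ring_mid in the frame of groove between -0.004 and 0.004 m and angle between ring's own z axis and vertical below 0.3 rad and contact force between the fingers and pliers above 3 N and contact force between pliers and ring above 0.3 N and contact force between ring and turntable below 4 N and contact force between pliers and turntable below 0.5 N and value of joint cap below 0.0015 m and linear speed of pliers below 0.03 m/s); the arm keeps its last pose, push and grip.
It fails at once if the monkey was moved (distance of monkey from where it was at the start of the episode above 0.02 m).
It fails at once if the pot was moved (distance of pot from where it was at the start of the episode above 0.02 m).
It fails at once if the loupe was moved (distance of loupe from where it was at the start of the episode above 0.02 m).
It fails at once if the whetstone was moved (distance of whetstone from where it was at the start of the episode above 0.02 m).
It also fails if it takes over 51 s, if anything falls off the work surface, if the arm or the gripper's body presses on something with over 40 N, if the wrist force passes 120 N, or if a joint passes its speed limit or range.

## Robot

A 6-joint arm with a two-finger parallel gripper is mounted at the origin on the work surface. World frame = base frame: x ahead of the robot, y to its left, z up, the work surface at z = 0. Lengths are in m, angles in rad, forces in N, time in s.
With the tool pointing down it reaches from about 0.25 to 0.8 m from the base axis. Payload 8.5 kg.
Tool frame: the origin (TCP) lies at the very end of the fingers, on their centre line; the grasp point (between the pads) lies 19 mm behind it; z points along the fingers, y is the line along which they close (so a half turn about z gives the same grasp; the last joint's range is limited). The gripper opens to 85 mm and grips with 20 to 120 N. Pads are 22 mm wide; open, the fingers measure 114 mm over their backs; the gripper's body (76 mm by 85 mm) begins 54 mm behind the grasp point. The pads swing forward as they close: fully open they stand 13 mm farther back than shut.
Start: joints at [-1.331, 0.238, -0.013, 1.319, 0, 1.571], TCP at [0.125, -0.51, 0.231] pointing down, gripper open.
Joint ranges: [-2.66, 2.66], [-1.03, 1.9], [-1.14, 1.46], [-1.82, 2.27], [-1.45, 1.34], [-3.14, 3.14]. Speed limits (rad/s): [2.22, 2.22, 2.79, 3.14, 3.14, 3.14].

## Interface

Orientations are given as a rotation vector (axis times angle).
In Python, from workcell import status, get_image, job gives the robot as it stands.
- The arm moves only by the tool play_rows, never from a script. Its argument "commands" is a list of rows, each an object with "delta_pos": the shift along the tool's x, y, z normalised to -1 to 1, where 1 is 0.3 m, a list of three; "turn": the turn, a rotation vector about the tool's x, y, z normalised to -1 to 1, where 1 is pi rad, a list of three. A call has exactly 8 rows; each row is the pose to reach, as a shift and turn from the pose commanded when the call began, along the tool's axes at that moment, turning the shorter way round; what a row does not reach only later rows make up. A row lasts 1/8 s, in which the tool goes at most 62.5 mm and 10.7 degrees, less where a joint would pass 70% of its speed; a pose out of reach is approached as far as the arm can. A call with a number of a shift or a turn outside -1 to 1 is refused whole. A call with a gripper value outside its range is refused whole. "claw" is the opening, from 0 (shut) to 1 (fully open), set as the call begins (left out, the last holds). The fingers move at their own pace and stop on an object; "grip_force" is the grip in N (left out, the last holds). Time passes only in rows, so rows that repeat a pose let the fingers close, or fill a call up. It gives the time, the measured TCP pose, the force, the opening and the grip force at its end, in the units of the state.
- status.get_obs(): the state, without advancing time (a new reading comes with each control period).
- get_image(name): name is "side" or "top"; returns a dict with "frame" (420x560x3 uint8, red, green, blue), "fx", "fy", "cx", "cy" (pixels), "dist" ([k1, k2, p1, p2, k3] as OpenCV has them; the pictures are not rectified), "extrinsics" (4x4, takes a point from world to camera coordinates). Camera axes: x right, y up, looking along -z (the intrinsics and any distortion apply to the point x, -y, -z); pixel columns grow to the right and rows downward; lengths in m; the calibration is good to about 2 mm. A picture is of the moment at which its call begins. There is no depth.
- job.sign_off(): hands the job in; it is judged then, once.
The state is a dict: "time": time; "joints": joint angles; "qd": joint speeds; "tau": joint torques, N m; "tool_pos": TCP position; "tool_rot": TCP orientation; "wrist_force": force on the tool from outside, world axes, zero at the start; "wrist_torque": the same for the moment, N m; "opening": opening from 0.0 (shut) to 1.0 (fully open); "gripper_force": force on a finger pad.
Only numpy, scipy, OpenCV 4.12 (cv2) and the standard library are available. Lean on these libraries where they do the work, as an engineer would, in place of code of your own. Each camera call takes 0.05 s, during which the arm holds its last target. There are 200 camera calls.

## Working session

There is one attempt and no reset: what is moved stays moved. The work goes in short steps, Python scripts to look and compute and a tool call to move; the robot and the scene stay as the last step left them, time stands still between calls to the robot, and variables do not carry over. Pictures are saved under pics/ and viewed, at most 10 in all, crops included, and the job is handed in when it is done.

Besides the shell and the picture viewer there is one more tool, called as a command line: name --argument value ..., lists and objects as JSON in quotes. play_rows: Moves the arm, as the interface text tells. Scaled input: -1 to 1 covers 0.3 m each way for a shift and pi rad each way for a turn. Its arguments: {"type":"object","properties":{"commands":{"type":"array","items":{"type":"object","properties":{"delta_pos":{"type":"array","items":{"type":"number"}},"turn":{"type":"array","items":{"type":"number"}}}}},"claw":{"type":"number"},"grip_force":{"type":"number"}},"required":["commands"]}

```bash
mkdir -p pics
cat > h.py <<'E'
import numpy as np, cv2
from scipy.spatial.transform import Rotation as R
from workcell import status, get_image, job
def K(d): return np.array([[d['fx'],0,d['cx']],[0,d['fy'],d['cy']],[0,0,1.]])
def ray(d,uv):
    p=cv2.undistortPoints(np.array(uv,float).reshape(-1,1,2),K(d),np.array(d['dist'],float)).reshape(-1,2)
    T=np.array(d['extrinsics']);dirs=np.c_[p[:,0],-p[:,1],-np.ones(len(p))]@T[:3,:3]
    return -T[:3,:3].T@T[:3,3],dirs
def onz(d,uv,z):
    o,r=ray(d,uv);return o+r*((z-o[2])/r[:,2:])
def proj(d,P):
    T=np.array(d['extrinsics']);c=np.atleast_2d(P)@T[:3,:3].T+T[:3,3]
    c=c*[1,-1,-1];return cv2.projectPoints(c.reshape(-1,1,3),np.zeros(3),np.zeros(3),K(d),np.array(d['dist'],float))[0].reshape(-1,2)
def tri(da,ua,db,ub):
    (o1,r1),(o2,r2)=ray(da,ua),ray(db,ub);A=np.zeros((3,3));b=np.zeros(3)
    for o,r in((o1,r1[0]),(o2,r2[0])):
        r=r/np.linalg.norm(r);M=np.eye(3)-np.outer(r,r);A+=M;b+=M@o
    return np.linalg.solve(A,b)
def snap(name,fn=None):
    d=get_image(name)
    if fn: cv2.imwrite('pics/'+fn,d['frame'][:,:,::-1])
    return d
E
python3 - <<'E'
from h import *
import pickle
D={n:snap(n,n+'0.png') for n in('top','side')}
pickle.dump(D,open('d0.pkl','wb'))
for d in D.values():
    T=np.array(d['extrinsics']);print(d['fx'],d['dist'],-T[:3,:3].T@T[:3,3])
print(status.get_obs())
E
```

```text
523.2666245607368 [-0.05546944  0.          0.          0.          0.        ] [4.65139824e-01 8.45241971e-04 1.42728689e+00]
467.64991073701066 [-0.01119411  0.          0.          0.          0.        ] [ 0.3111144  -0.81771697  0.58175944]
{'time': 0.1, 'joints': array([-1.33101642e+00,  2.38721592e-01, -1.41565520e-02,  1.31920997e+00,
        3.59438646e-06,  1.57085121e+00]), 'qd': array([ 6.74542834e-06, -2.68015138e-03,  3.08312568e-03, -4.24466720e-04,
       -1.71582392e-04, -1.55482525e-03]), 'tau': array([-7.40624910e-04, -5.39722431e+01,  3.46997595e+01,  1.34388843e-02,
       -6.01165334e-05, -4.69302933e-06]), 'tool_pos': array([ 0.12459446, -0.50961865,  0.23074671]), 'tool_rot': array([-3.11777825e+00, -3.75504752e-01,  2.37042885e-04]), 'wrist_force': array([ 0.76322018, -0.3939493 ,  0.13522154]), 'wrist_torque': array([-0.02529855, -0.01508558, -0.03158238]), 'gripper_force': 0.0, 'opening': 0.9973953285498041}
```

View pics/top0.png

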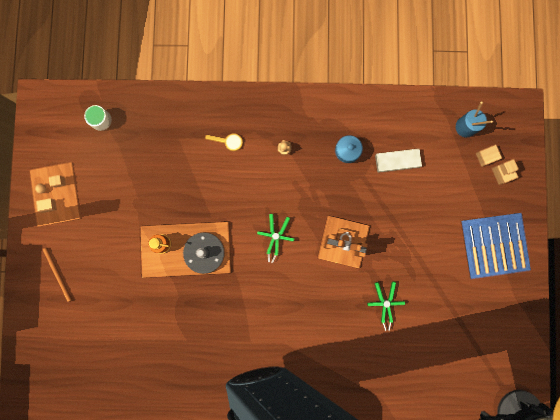

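View pics/side0.png

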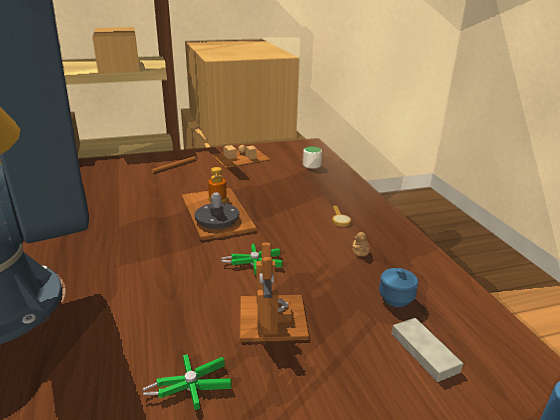

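The top view has the turntable at about (205,252), the cap at (157,243) and the stand at (345,242). The two green pliers are decoys. The side view shows the stand at (272,315) and the turntable at (217,213). Next I'll enlarge crops of these to measure them.

Run:
```python
from h import *
import pickle
D=pickle.load(open('d0.pkl','rb'))
t=D['top']['frame'];s=D['side']['frame']
c=lambda im,x,y,w,h:cv2.resize(im[y:y+h,x:x+w],None,fx=4,fy=4,interpolation=cv2.INTER_CUBIC)
A=np.vstack([np.hstack([c(t,136,215,100,70),c(t,310,207,70,70)]),np.hstack([c(s,178,160,85,80),c(s,230,236,85,80)])])if 0 else None
im=np.zeros((600,800,3),np.uint8)
im[:280,:400]=c(t,136,215,100,70);im[:280,400:680]=c(t,310,207,70,70)
im[280:600,:340]=c(s,178,160,85,80);im[280:,340:680]=c(s,230,238,85,80)
cv2.imwrite('pics/crop0.png',im[:,:,::-1])
# boards by colour
for n,(x0,x1,y0,y1),z in(('turn',(136,236,215,285),.012),('stand',(310,380,207,277),.010)):
    hsv=cv2.cvtColor(t,cv2.COLOR_RGB2HSV)[y0:y1,x0:x1]
    m=((hsv[...,2]>125)&(hsv[...,0]<25)).astype(np.uint8)
    m=cv2.morphologyEx(m,cv2.MORPH_OPEN,np.ones((3,3)))
    cs=max(cv2.findContours(m,0,2)[0],key=cv2.contourArea)
    r=cv2.minAreaRect(cs);b=cv2.boxPoints(r)+[x0,y0]
    P=onz(D['top'],b,z);print(n,r,b.round(1).tolist());print(P.round(4),np.linalg.norm(P-np.roll(P,1,0),axis=1),P.mean(0))
```

```text
turn ((49.5, 34.5), (69.0, 99.0), 90.0) [[136.0, 215.0], [235.0, 215.0], [235.0, 284.0], [136.0, 284.0]]
[[0.5645 0.3866 0.012 ]
 [0.5698 0.1171 0.012 ]
 [0.3842 0.1123 0.012 ]
 [0.3784 0.379  0.012 ]] [0.1862958  0.26958994 0.1857429  0.26680535] [0.47422617 0.24875444 0.012     ]
stand ((34.5, 34.5), (69.0, 69.0), 90.0) [[310.0, 207.0], [379.0, 207.0], [379.0, 276.0], [310.0, 276.0]]
[[ 0.5958 -0.0861  0.01  ]
 [ 0.5995 -0.2746  0.01  ]
 [ 0.4125 -0.2753  0.01  ]
 [ 0.4093 -0.0888  0.01  ]] [0.18653914 0.18844661 0.18703192 0.1864521 ] [ 0.50426034 -0.18120587  0.01      ]
```

View pics/crop0.png

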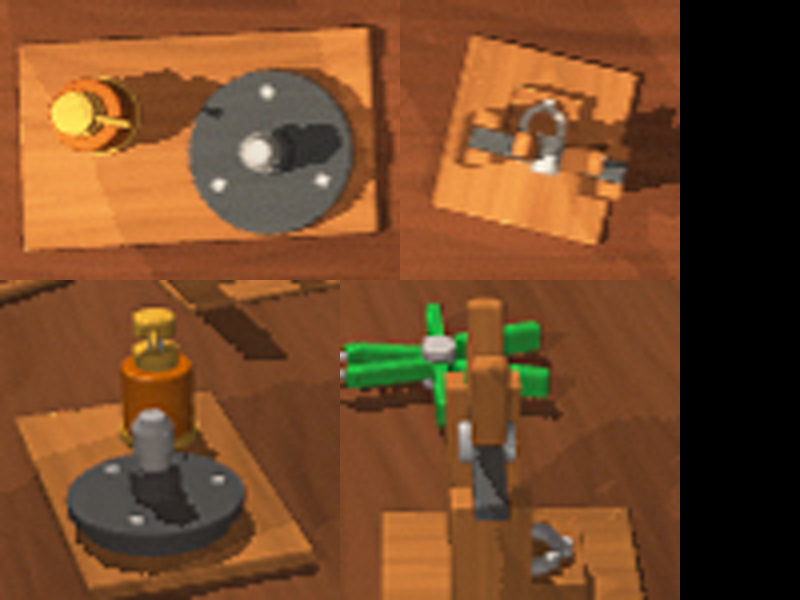

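The crop shows board and stand corners, the cap top at crop (72,113), and the axle top at (256,152). The ring knuckle is on the image-up side, so +x points away from the robot.

Run:
```python
from h import *
import pickle
D=pickle.load(open('d0.pkl','rb'))
t,s=D['top'],D['side']
f=lambda p,o:(np.array(p,float)+.5)/4-.5+np.array(o)
oT=(136,215);oS=(310,207)
def rep(n,P):
    e=np.roll(P,-1,0)-P;print(n,P.round(4).tolist(),'len',np.linalg.norm(e,axis=1).round(4),'yaw',np.degrees(np.arctan2(e[:,1],e[:,0])).round(1),'c',P.mean(0).round(4))
rep('board',onz(t,f([(20,45),(373,28),(382,232),(25,250)],oT),.012))
rep('stand',onz(t,f([(73,36),(237,70),(200,243),(34,207)],oS),.010))
print('cap z.099',onz(t,f([(72,113)],oT),.099),'tri',tri(t,f([(72,113)],oT),s,f([(154,313-280+4)],(178,160))))
print('axle z.084',onz(t,f([(256,151)],oT),.084),'tri',tri(t,f([(256,151)],oT),s,f([(153,415-280)],(178,160))))
print('platter z.032',onz(t,f([(271,151)],oT),.032))
print('handles',onz(t,f([(121,143),(195,165)],oS),.155))
print('side handle tops near/far',onz(s,f([(149,362-280),(145,303-280)],(230,238)),.155))
print('top bar ends z.093+.004', onz(t,f([(78,137),(217,172)],oS),.096))
# side stand near-left/right base corners
print(onz(s,f([(43,310),(40,232)],(230,238)),.01))
q=status.get_obs();print(R.from_rotvec(q['tool_rot']).as_matrix().round(3))
```

```text
board [[0.5352, 0.3727, 0.012], [0.5515, 0.1332, 0.012], [0.4143, 0.1235, 0.012], [0.3971, 0.3638, 0.012]] len [0.2401 0.1375 0.241  0.1383] yaw [ -86.1 -175.9   94.1    3.7] c [0.4745 0.2483 0.012 ]
stand [[0.5732, -0.1351, 0.01], [0.5522, -0.247, 0.01], [0.4348, -0.2226, 0.01], [0.457, -0.1101, 0.01]] len [0.1139 0.1199 0.1147 0.1189] yaw [-100.6  168.3   78.8  -12.1] c [ 0.5043 -0.1787  0.01  ]
cap z.099 [[0.48837043 0.31489141 0.099     ]] tri [0.48853759 0.31532861 0.09705439]
axle z.084 [[0.46679791 0.19928244 0.084     ]] tri [0.46696796 0.19944762 0.08269007]
platter z.032 [[0.46706696 0.19697656 0.032     ]]
handles [[ 0.49751638 -0.1511533   0.155     ]
 [ 0.48498896 -0.19634987  0.155     ]]
side handle tops near/far [[ 0.48312331 -0.2060858   0.155     ]
 [ 0.49344073 -0.1621706   0.155     ]]
top bar ends z.093+.004 [[ 0.50232161 -0.13077416  0.096     ]
 [ 0.48171856 -0.21956031  0.096     ]]
[[ 0.44534601 -0.16517858  0.01      ]
 [ 0.45624252 -0.10956767  0.01      ]]
[[ 0.971  0.237 -0.   ]
 [ 0.237 -0.971  0.001]
 [ 0.    -0.001 -1.   ]]
```

Measurements agree with the given sizes:
- **Cap to axle:** 118 mm, as it should be.
- **Board:** 240 x 138 mm, yaw 4°.
- **Stand:** yaw -11.7°, pivot near (0.492, -0.176).
- **Axle:** (0.467, 0.199).

I'll shut the gripper and head for the cap.

play_rows --commands '[{"delta_pos": [0.08,-0.1,0],"turn": [0,0,0.02]},{"delta_pos": [0.16,-0.2,0],"turn": [0,0,0.04]},{"delta_pos": [0.24,-0.3,0],"turn": [0,0,0.06]},{"delta_pos": [0.32,-0.4,0],"turn": [0,0,0.08]},{"delta_pos": [0.4,-0.5,0],"turn": [0,0,0.1]},{"delta_pos": [0.48,-0.6,0],"turn": [0,0,0.12]},{"delta_pos": [0.56,-0.7,0],"turn": [0,0,0.141]},{"delta_pos": [0.64,-0.8,0],"turn": [0,0,0.141]}]' --claw 0 --grip_force 30

```text
time: 1.1
tool_pos: [0.2544, -0.23, 0.2312]
tool_rot: [-3.125, 0.321, 0.0]
wrist_force: [0.9, -1.2, 0.4]
opening: -0.003
gripper_force: 0.0
```

```bash
cat >> h.py <<'E'
def plan(*ts,yaw=None):
    q=status.get_obs();M=R.from_rotvec(q['tool_rot'])
    print('t',round(q['time'],2),'tcp',q['tool_pos'].round(4),'F',q['wrist_force'].round(1),'op',round(q['opening'],3),'gf',q['gripper_force'],'j6',q['joints'][5].round(2),'yaw',np.degrees(np.arctan2(*M.as_matrix()[[1,0],0])).round(2),'z',M.as_matrix()[:,2].round(4))
    for t in ts: print('delta',(M.inv().apply(np.array(t)-q['tool_pos'])/.3).round(4))
    if yaw is not None:
        x=np.array([np.cos(yaw),np.sin(yaw),0]);z=np.array([0,0,-1.])
        T=R.from_matrix(np.c_[x,np.cross(z,x),z]);print('turn',((M.inv()*T).as_rotvec()/np.pi).round(4))
E
python3 -c "
from h import *
plan((.37,.04,.2),(.4884,.315,.15),yaw=np.radians(-11.7))"
```

```text
t 1.1 tcp [ 0.2544 -0.23    0.2312] F [ 0.9 -1.2  0.4] op -0.003 gf 0.0 j6 2.61 yaw -11.71 z [-1.e-04  2.e-04 -1.e+00]
delta [ 0.1947 -0.9594  0.1041]
delta [ 0.3951 -1.9371  0.271 ]
turn [-0.0001  0.     -0.0001]
```

The last joint would run out of range with this yaw, so I'll use the half-turned equivalent and rotate on the way.

play_rows --commands '[{"delta_pos": [0.025,-0.12,0.013],"turn": [0,0,-0.058]},{"delta_pos": [0.05,-0.24,0.026],"turn": [0,0,-0.116]},{"delta_pos": [0.075,-0.36,0.039],"turn": [0,0,-0.174]},{"delta_pos": [0.1,-0.48,0.052],"turn": [0,0,-0.232]},{"delta_pos": [0.125,-0.6,0.065],"turn": [0,0,-0.29]},{"delta_pos": [0.15,-0.72,0.078],"turn": [0,0,-0.348]},{"delta_pos": [0.175,-0.84,0.091],"turn": [0,0,-0.406]},{"delta_pos": [0.195,-0.96,0.104],"turn": [0,0,-0.46]}]'

```text
time: 2.1
tool_pos: [0.3698, 0.0403, 0.1999]
tool_rot: [-2.55, -1.835, 0.0]
wrist_force: [0.3, -0.3, -0.1]
opening: -0.001
gripper_force: 0.0
```

```bash
python3 -c "
from h import *
plan((.4884,.315,.125),(.4884,.315,.0905),yaw=np.radians(168.3))"
```

```text
t 2.1 tcp [0.3698 0.0403 0.1999] F [ 0.3 -0.3 -0.1] op -0.001 gf 0.0 j6 2.0 yaw 71.5 z [-1.e-04  0.e+00 -1.e+00]
delta [0.9937 0.0845 0.2495]
delta [0.9937 0.0845 0.3645]
turn [-0.     -0.     -0.5378]
```

play_rows --commands '[{"delta_pos": [0.125,0.011,0],"turn": [0,0,-0.058]},{"delta_pos": [0.25,0.022,0],"turn": [0,0,-0.116]},{"delta_pos": [0.375,0.033,0.03],"turn": [0,0,-0.174]},{"delta_pos": [0.5,0.043,0.06],"turn": [0,0,-0.232]},{"delta_pos": [0.625,0.054,0.1],"turn": [0,0,-0.29]},{"delta_pos": [0.75,0.065,0.15],"turn": [0,0,-0.348]},{"delta_pos": [0.88,0.076,0.2],"turn": [0,0,-0.406]},{"delta_pos": [0.994,0.0845,0.25],"turn": [0,0,-0.464]}]'

```text
time: 3.1
tool_pos: [0.4902, 0.3144, 0.1242]
tool_rot: [-0.679, -3.067, 0.0]
wrist_force: [0.8, -1.3, 0.6]
opening: 0.001
gripper_force: 0.0
```

```bash
python3 -c "
from h import *
plan((.4884,.315,.1),(.4884,.315,.0905),yaw=np.radians(168.3))"
```

```text
t 3.1 tcp [0.4902 0.3144 0.1242] F [ 0.8 -1.3  0.6] op 0.001 gf 0.0 j6 1.01 yaw 155.04 z [-4.e-04 -2.e-04 -1.e+00]
delta [ 0.0062 -0.0006  0.0807]
delta [ 0.0062 -0.0006  0.1124]
turn [-0.0001 -0.0001 -0.0737]
```

play_rows --commands '[{"delta_pos": [0,0,0.04],"turn": [0,0,-0.037]},{"delta_pos": [0,0,0.07],"turn": [0,0,-0.074]},{"delta_pos": [0,0,0.085],"turn": [0,0,-0.074]},{"delta_pos": [0,0,0.1],"turn": [0,0,-0.074]},{"delta_pos": [0,0,0.113],"turn": [0,0,-0.074]},{"delta_pos": [0,0,0.116],"turn": [0,0,-0.074]},{"delta_pos": [0,0,0.116],"turn": [0,0,-0.074]},{"delta_pos": [0,0,0.116],"turn": [0,0,-0.074]}]'

```text
time: 4.1
tool_pos: [0.4896, 0.313, 0.0911]
tool_rot: [-0.33, -3.124, -0.001]
wrist_force: [-4.6, -1.7, 7.3]
opening: -0.004
gripper_force: 4.1
```

```bash
python3 -c "
from h import *
plan((.4884,.315,.2),(.49,.1,.25),yaw=np.radians(168.3))"
```

```text
t 4.1 tcp [0.4896 0.313  0.0911] F [-4.6 -1.7  7.3] op -0.004 gf 4.070165698067285 j6 0.78 yaw 167.94 z [ 0.e+00  4.e-04 -1.e+00]
delta [ 0.0053  0.0059 -0.3631]
delta [-0.1496 -0.6938 -0.53  ]
turn [ 0.0001 -0.     -0.002 ]
```

play_rows --commands '[{"delta_pos": [0,0,-0.1],"turn": [0,0,0]},{"delta_pos": [0,0,-0.28],"turn": [0,0,0]},{"delta_pos": [0,-0.1,-0.4],"turn": [0,0,0]},{"delta_pos": [-0.04,-0.25,-0.48],"turn": [0,0,0]},{"delta_pos": [-0.08,-0.42,-0.53],"turn": [0,0,0]},{"delta_pos": [-0.12,-0.6,-0.53],"turn": [0,0,0]},{"delta_pos": [-0.16,-0.78,-0.53],"turn": [0,0,0]},{"delta_pos": [-0.2,-0.95,-0.53],"turn": [0,0,0]}]'

```text
time: 5.1
tool_pos: [0.4895, 0.0199, 0.2496]
tool_rot: [0.33, 3.123, 0.0]
wrist_force: [0.6, 0.3, -0.4]
opening: -0.001
gripper_force: 0.0
```

```bash
python3 -c "
from h import *
plan((.492,-.176,.2),(.492,-.176,.12),yaw=np.radians(168.3))"
```

```text
t 5.1 tcp [0.4895 0.0199 0.2496] F [ 0.6  0.3 -0.4] op -0.001 gf 0.0 j6 0.25 yaw 167.93 z [ 1.5e-03 -1.0e-04 -1.0e+00]
delta [-0.1446 -0.637   0.1656]
delta [-0.1441 -0.6371  0.4322]
turn [ 0.0001  0.0005 -0.002 ]
```

play_rows --commands '[{"delta_pos": [-0.02,-0.09,0],"turn": [0,0,-0.002]},{"delta_pos": [-0.045,-0.2,0],"turn": [0,0,-0.002]},{"delta_pos": [-0.07,-0.32,0],"turn": [0,0,-0.002]},{"delta_pos": [-0.1,-0.45,0.03],"turn": [0,0,-0.002]},{"delta_pos": [-0.12,-0.55,0.07],"turn": [0,0,-0.002]},{"delta_pos": [-0.1446,-0.637,0.12],"turn": [0,0,-0.002]},{"delta_pos": [-0.1446,-0.637,0.165],"turn": [0,0,-0.002]},{"delta_pos": [-0.1446,-0.637,0.165],"turn": [0,0,-0.002]}]' --claw 1

```text
time: 6.1
tool_pos: [0.4914, -0.1737, 0.1989]
tool_rot: [-0.32, -3.124, -0.001]
wrist_force: [-0.1, 0.4, -0.5]
opening: 0.998
gripper_force: 0.0
```

```bash
python3 -c "
from h import *
plan((.492,-.176,.12),yaw=np.radians(168.3))
d=snap('side');t=snap('top')
im=np.zeros((600,800,3),np.uint8)
im[:,:400]=cv2.resize(d['frame'][210:360,220:320],None,fx=4,fy=4,interpolation=2)
im[:,400:]=cv2.resize(t['frame'][170:320,300:400],None,fx=4,fy=4,interpolation=2)
cv2.imwrite('pics/pre.png',im[:,:,::-1])
"
```

```text
t 6.1 tcp [ 0.4914 -0.1737  0.1989] F [-0.1  0.4 -0.5] op 0.998 gf 0.0 j6 -0.14 yaw 168.31 z [-1.6e-03  8.0e-04 -1.0e+00]
delta [-0.0039 -0.0073  0.2631]
turn [ 0.0001 -0.0005  0.0001]
```

View pics/pre.png

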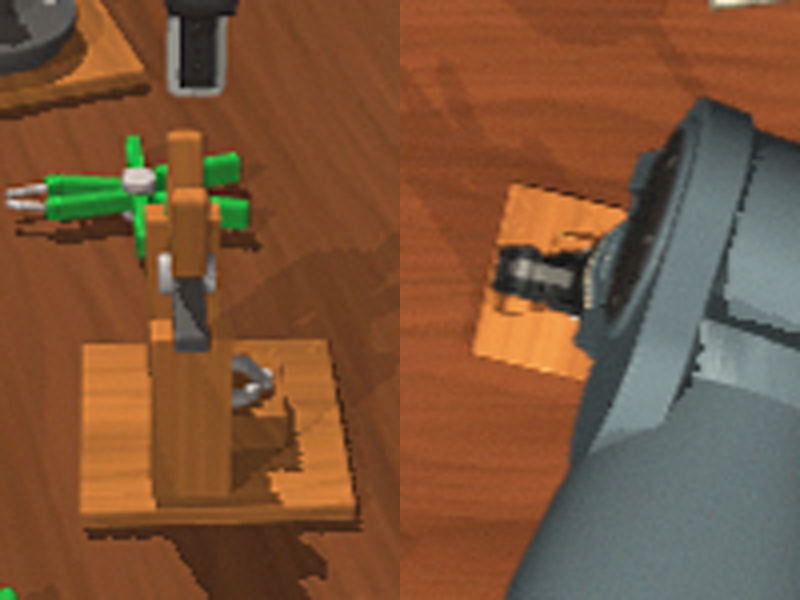

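The left crop shows the finger at (196,60) directly above the handles, whose near top is at (189,192). I'll triangulate the handle tops as a check.

```bash
python3 -c "
from h import *
import pickle
D=pickle.load(open('d0.pkl','rb'));t,s=D['top'],D['side']
f=lambda p,o:(np.array(p,float)+.5)/4-.5+np.array(o)
a=tri(t,f([(195,161)],(310,207)),s,f([(149,82)],(230,238)));b=tri(t,f([(121,140)],(310,207)),s,f([(145,23)],(230,238)))
print(a,b,(a+b)/2)
Rz=R.from_euler('z',-11.7,degrees=True).as_matrix()
for c in((.492,-.176),(.492,-.1735)):
  P=np.array([(0,y,z) for y in(-.026,.026) for z in(.155,)]+[(0,-.05,.097),(0,.05,.097),(0,-.05,.089),(0,-.043,.096)])@Rz.T+[*c,0]
  print('top crop',((proj(t,P)-(310,207)+.5)*4-.5+[400,0]).round(0).tolist(),'side',((proj(s,P)-(230,238)+.5)*4-.5+[340,280]).round(0).tolist())
q=status.get_obs();M=R.from_rotvec(q['tool_rot']).as_matrix()
P=q['tool_pos']+np.array([(0,.05,-.013),(0,.05,-.0)])@M.T
print(P,((proj(s,P)-(220,210)+.5)*4-.5).round(0))
"
```

```text
[ 0.48661993 -0.19709323  0.14862203] [ 0.49800384 -0.15159816  0.1479628 ] [ 0.49231189 -0.17434569  0.14829241]
top crop [[603.0, 162.0], [520.0, 143.0], [626.0, 172.0], [472.0, 137.0], [624.0, 172.0], [615.0, 169.0]] side [[494.0, 355.0], [486.0, 288.0], [497.0, 504.0], [482.0, 368.0], [497.0, 520.0], [496.0, 496.0]]
top crop [[599.0, 162.0], [516.0, 143.0], [622.0, 172.0], [468.0, 137.0], [620.0, 172.0], [611.0, 169.0]] side [[493.0, 351.0], [485.0, 285.0], [495.0, 501.0], [481.0, 365.0], [495.0, 516.0], [494.0, 492.0]]
[[ 0.50217147 -0.12444927  0.21316331]
 [ 0.50217435 -0.1244475   0.20016331]] [[182. -27.]
 [182.  -1.]]
```

play_rows --commands '[{"delta_pos": [0,-0.0045,0.04],"turn": [0,0,0]},{"delta_pos": [0,-0.0045,0.08],"turn": [0,0,0]},{"delta_pos": [0,-0.0045,0.12],"turn": [0,0,0]},{"delta_pos": [0,-0.0045,0.16],"turn": [0,0,0]},{"delta_pos": [0,-0.0045,0.2],"turn": [0,0,0]},{"delta_pos": [0,-0.0045,0.23],"turn": [0,0,0]},{"delta_pos": [0,-0.0045,0.256],"turn": [0,0,0]},{"delta_pos": [0,-0.0045,0.256],"turn": [0,0,0]}]'

```text
time: 7.2
tool_pos: [0.4914, -0.1753, 0.1225]
tool_rot: [-0.319, -3.124, -0.0]
wrist_force: [-0.5, -0.5, 0.4]
opening: 0.998
gripper_force: 0.0
```

```bash
python3 -c "
from h import *
plan((.491,-.175,.122),yaw=np.radians(168.3))
d=snap('side')
cv2.imwrite('pics/pre2.png',cv2.resize(d['frame'][210:360,220:340],None,fx=4,fy=4,interpolation=2)[:,:,::-1])
"
```

```text
t 7.2 tcp [ 0.4914 -0.1753  0.1225] F [-0.5 -0.5  0.4] op 0.998 gf 0.0 j6 -0.14 yaw 168.36 z [-9.e-04  4.e-04 -1.e+00]
delta [0.0016 0.0007 0.0015]
turn [ 0.0001 -0.0003  0.0003]
```

View pics/pre2.png

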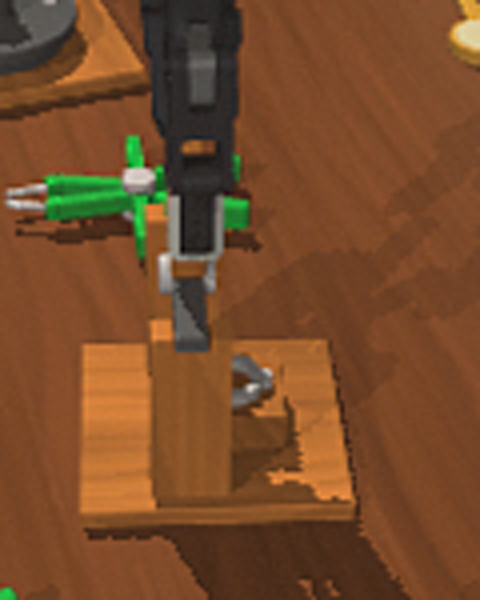

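The finger at crop (195,230) straddles the handles, about 1 mm off in x, which is fine. Closing.

play_rows --commands '[{"delta_pos": [0.002,0,0],"turn": [0,0,0]},{"delta_pos": [0.002,0,0],"turn": [0,0,0]},{"delta_pos": [0.002,0,0],"turn": [0,0,0]},{"delta_pos": [0.002,0,0],"turn": [0,0,0]},{"delta_pos": [0.002,0,0],"turn": [0,0,0]},{"delta_pos": [0.002,0,0],"turn": [0,0,0]},{"delta_pos": [0.002,0,0],"turn": [0,0,0]},{"delta_pos": [0.002,0,0],"turn": [0,0,0]}]' --claw 0 --grip_force 40

```text
time: 8.25
tool_pos: [0.4921, -0.1754, 0.1247]
tool_rot: [0.319, 3.122, -0.0]
wrist_force: [-2.0, 0.8, 12.3]
opening: 0.288
gripper_force: 39.3
```

play_rows --commands '[{"delta_pos": [0,0,0],"turn": [0,0,0]},{"delta_pos": [0,0,-0.02],"turn": [0,0,0]},{"delta_pos": [0,0,-0.04],"turn": [0,0,0]},{"delta_pos": [0,0,-0.07],"turn": [0,0,0]},{"delta_pos": [0,0,-0.11],"turn": [0,0,0]},{"delta_pos": [0,0,-0.16],"turn": [0,0,0]},{"delta_pos": [0,0,-0.21],"turn": [0,0,0]},{"delta_pos": [0,0,-0.26],"turn": [0,0,0]}]'

```text
time: 9.25
tool_pos: [0.4912, -0.1753, 0.2023]
tool_rot: [0.318, 3.125, -0.0]
wrist_force: [-0.5, -0.7, -2.0]
opening: 0.284
gripper_force: 39.8
```

```bash
python3 -c "
from h import *
plan((.43,.17,.25),yaw=np.radians(168.3))
d=snap('side');t=snap('top')
im=np.zeros((600,800,3),np.uint8)
im[:,:480]=cv2.resize(d['frame'][190:340,220:340],None,fx=4,fy=4,interpolation=2)
im[:,480:]=cv2.resize(t['frame'][170:320,300:380],None,fx=4,fy=4,interpolation=2)
cv2.imwrite('pics/lift.png',im[:,:,::-1])
"
```

```text
t 9.25 tcp [ 0.4912 -0.1753  0.2023] F [-0.5 -0.7 -2. ] op 0.284 gf 39.77336525917053 j6 -0.14 yaw 168.36 z [ 4.e-04 -1.e-04 -1.e+00]
delta [ 0.4321  1.0862 -0.1592]
turn [0.     0.0001 0.0003]
```

View pics/lift.png

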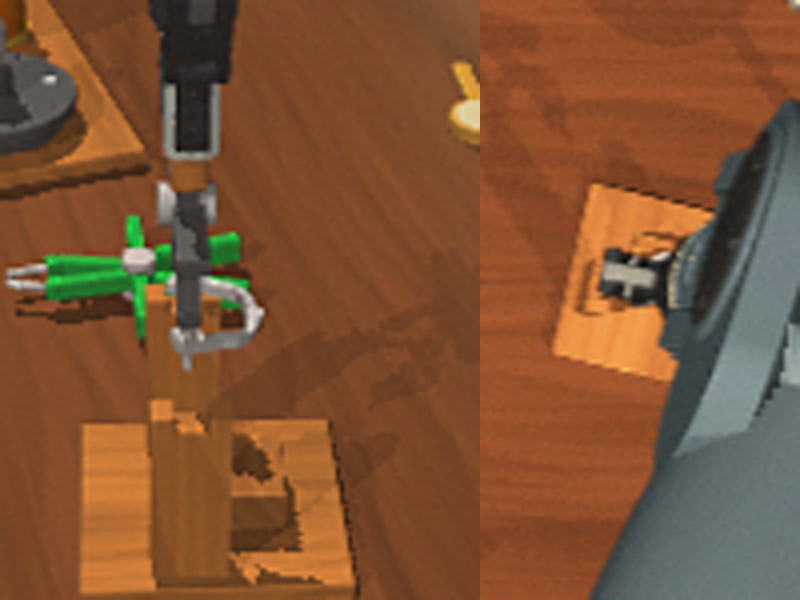

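The ring is spread on the pins and lifted, with its opening around crop (225,312). I'll carry it toward the axle.

play_rows --commands '[{"delta_pos": [0.012,0.04,-0.02],"turn": [0,0,0]},{"delta_pos": [0.04,0.13,-0.04],"turn": [0,0,0]},{"delta_pos": [0.08,0.26,-0.066],"turn": [0,0,0]},{"delta_pos": [0.12,0.4,-0.066],"turn": [0,0,0]},{"delta_pos": [0.16,0.54,-0.066],"turn": [0,0,0]},{"delta_pos": [0.21,0.68,-0.066],"turn": [0,0,0]},{"delta_pos": [0.25,0.82,-0.066],"turn": [0,0,0]},{"delta_pos": [0.29,0.95,-0.066],"turn": [0,0,0]}]'

```text
time: 10.35
tool_pos: [0.4624, 0.1234, 0.2206]
tool_rot: [-0.318, -3.125, -0.0]
wrist_force: [1.1, 0.1, -0.6]
opening: 0.283
gripper_force: 39.8
```

```bash
python3 -c "
from h import *
plan((.457,.2005,.21),yaw=np.radians(168.3))
"
```

```text
t 10.35 tcp [0.4624 0.1234 0.2206] F [ 1.1  0.1 -0.6] op 0.283 gf 39.765543937683105 j6 0.46 yaw 168.39 z [-7.e-04  1.e-04 -1.e+00]
delta [0.0693 0.2482 0.0355]
turn [-0.     -0.0002  0.0005]
```

play_rows --commands '[{"delta_pos": [0.015,0.06,0],"turn": [0,0,0]},{"delta_pos": [0.03,0.12,0.01],"turn": [0,0,0]},{"delta_pos": [0.045,0.17,0.02],"turn": [0,0,0]},{"delta_pos": [0.06,0.21,0.03],"turn": [0,0,0]},{"delta_pos": [0.069,0.24,0.035],"turn": [0,0,0]},{"delta_pos": [0.069,0.248,0.035],"turn": [0,0,0]},{"delta_pos": [0.069,0.248,0.035],"turn": [0,0,0]},{"delta_pos": [0.069,0.248,0.035],"turn": [0,0,0]}]'

```text
time: 11.35
tool_pos: [0.4583, 0.1981, 0.2105]
tool_rot: [0.319, 3.125, 0.0]
wrist_force: [-0.7, -0.3, -0.9]
opening: 0.283
gripper_force: 39.8
```

```bash
python3 -c "
from h import *
plan((.457,.2005,.21))
d=snap('side');t=snap('top')
import pickle;pickle.dump((d,t,status.get_obs()),open('d1.pkl','wb'))
im=np.zeros((600,800,3),np.uint8)
im[:,:480]=cv2.resize(d['frame'][140:240,175:255],None,fx=6,fy=6,interpolation=2)
im[:400,480:]=cv2.resize(t['frame'][200:300,160:240],None,fx=4,fy=4,interpolation=2)
cv2.imwrite('pics/over.png',im[:,:,::-1])
m=status.get_obs()['tool_pos']
print('pred ringmid px',((proj(d,m+[.0098,-.002,-.0865])-(175,140)+.5)*6-.5))
for z in(.084,.076,.062,.05):print(z,((proj(d,np.array([.467,.1985,z]))-(175,140)+.5)*6-.5))
"
```

```text
t 11.35 tcp [0.4583 0.1981 0.2105] F [-0.7 -0.3 -0.9] op 0.283 gf 39.75950360298157 j6 0.61 yaw 168.33 z [ 1.e-04  1.e-04 -1.e+00]
delta [0.0058 0.0069 0.0015]
pred ringmid px [[247.00422282 232.38507408]]
0.084 [[247.66937075 320.82673893]]
0.076 [[248.5222639  338.60203006]]
0.062 [[250.00207706 369.4274308 ]]
0.05 [[251.25773436 395.56799589]]
```

View pics/over.png

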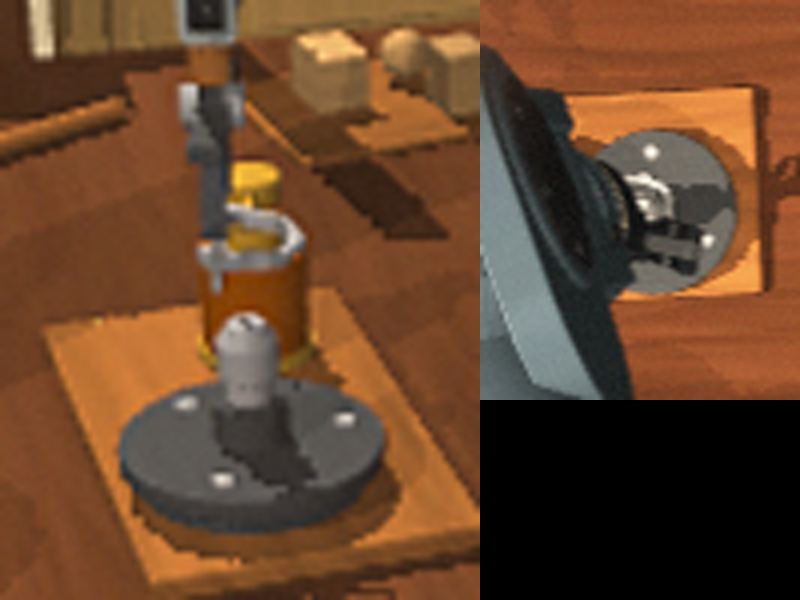

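The side crop shows the ring around (252,237) above the axle (head centre column 248). The top crop shows it at (655,195) over the platter. I'll measure the ring's edges numerically.

```bash
python3 -c "
from h import *
import pickle
d,t,q=pickle.load(open('d1.pkl','rb'))
im=np.zeros((480,800,3),np.uint8)
im[:,:400]=cv2.resize(d['frame'][168:192,204:229-5],(400,480),interpolation=0)
im[:,400:]=cv2.resize(t['frame'][236:260,194:214],(400,480),interpolation=0)
cv2.imwrite('pics/zoom.png',im[:,:,::-1])
m=q['tool_pos'];Rz=R.from_euler('z',-11.67,degrees=True).as_matrix()
a=np.linspace(0,2*np.pi,9)[:-1]
ring=np.c_[15*np.cos(a),15*np.sin(a),-np.cos(a)*15*.14]/1000@Rz.T+m+[.0098,-.002,-.0865]
print((proj(d,ring)-(204,168)+.5).__mul__(20).round(0).tolist());print(((proj(t,ring)-(194,236)+.5)*20+[400,0]).round(0).tolist())
print('axle', ((proj(t,np.array([[.467,.1985,.084]]))-(194,236)+.5)*20+[400,0]).round(0).tolist())
"
```

```text
[[372.0, 230.0], [337.0, 190.0], [249.0, 165.0], [158.0, 170.0], [117.0, 202.0], [151.0, 243.0], [241.0, 269.0], [333.0, 263.0]]
[[531.0, 209.0], [440.0, 224.0], [384.0, 300.0], [396.0, 391.0], [470.0, 445.0], [562.0, 429.0], [618.0, 353.0], [605.0, 262.0]]
axle [[529.0, 336.0]]
```

View pics/zoom.png

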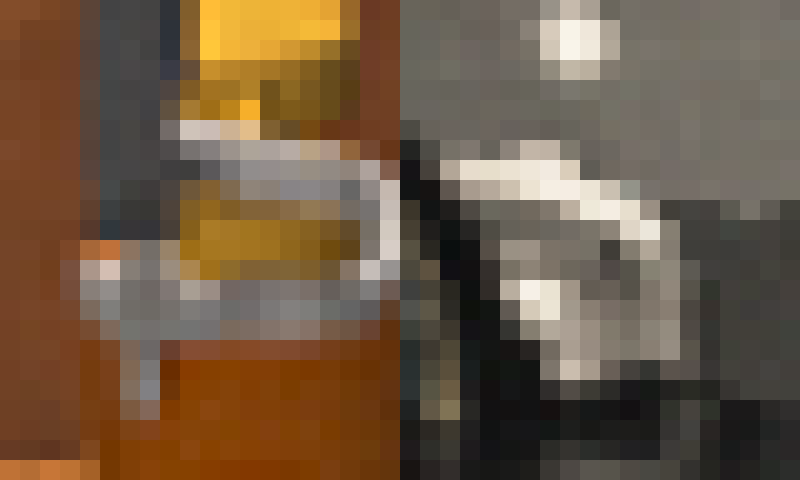

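The ring's far wall, near arm and knuckle are visible in both views. The ring's x is right, but it sits about 4 mm too far toward -y and about 2 mm lower than assumed. I'll correct that and descend to just above the head.

play_rows --commands '[{"delta_pos": [0.004,0.013,0.01],"turn": [0,0,0]},{"delta_pos": [0.004,0.013,0.025],"turn": [0,0,0]},{"delta_pos": [0.004,0.013,0.04],"turn": [0,0,0]},{"delta_pos": [0.004,0.013,0.055],"turn": [0,0,0]},{"delta_pos": [0.004,0.013,0.07],"turn": [0,0,0]},{"delta_pos": [0.004,0.013,0.085],"turn": [0,0,0]},{"delta_pos": [0.004,0.013,0.1],"turn": [0,0,0]},{"delta_pos": [0.004,0.013,0.1],"turn": [0,0,0]}]'

```text
time: 12.45
tool_pos: [0.4576, 0.2024, 0.18]
tool_rot: [-0.319, -3.125, 0.0]
wrist_force: [-0.4, 0.9, -1.4]
opening: 0.288
gripper_force: 39.8
```

```bash
python3 -c "
from h import *
plan((.457,.2005,.18))
d=snap('side');t=snap('top')
import pickle;pickle.dump((d,t,status.get_obs()),open('d2.pkl','wb'))
im=np.zeros((600,800,3),np.uint8)
im[:,:400]=cv2.resize(d['frame'][174:204,205:225],(400,600),interpolation=0)
im[:480,400:]=cv2.resize(t['frame'][236:260,194:214],(400,480),interpolation=0)
cv2.imwrite('pics/zoom2.png',im[:,:,::-1])
A=np.array([[.467,.1985,z] for z in(.1,.092,.084)])
print(((proj(d,A)-(205,174)+.5)*20).round().tolist(),((proj(t,A)-(194,236)+.5)*20+[400,0]).round().tolist())
"
```

```text
t 12.45 tcp [0.4576 0.2024 0.18  ] F [-0.4  0.9 -1.4] op 0.288 gf 39.75946068763733 j6 0.62 yaw 168.36 z [-5.e-04 -1.e-04 -1.e+00]
delta [ 0.0007 -0.0067 -0.0001]
[[221.0, 271.0], [224.0, 331.0], [227.0, 391.0]] [[510.0, 335.0], [519.0, 336.0], [529.0, 336.0]]
```

View pics/zoom2.png

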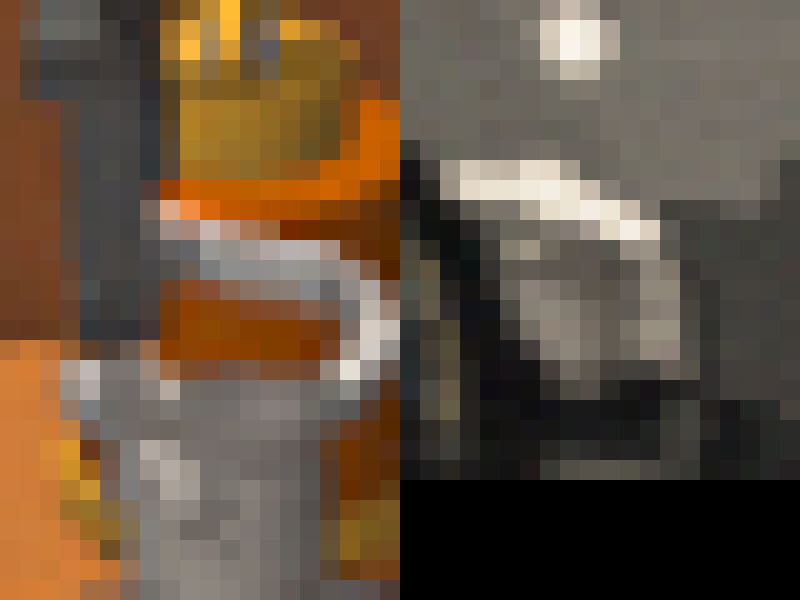

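In the side crop the ring opening's middle is at about (223,330) against the axle axis at (224,331). In the top crop it is at about (525,325) against (519,336). It's centred within about 1 mm, so I'll start the descent.

play_rows --commands '[{"delta_pos": [0.002,0.002,0.005],"turn": [0,0,0]},{"delta_pos": [0.002,0.002,0.015],"turn": [0,0,0]},{"delta_pos": [0.002,0.002,0.025],"turn": [0,0,0]},{"delta_pos": [0.002,0.002,0.035],"turn": [0,0,0]},{"delta_pos": [0.002,0.002,0.045],"turn": [0,0,0]},{"delta_pos": [0.002,0.002,0.055],"turn": [0,0,0]},{"delta_pos": [0.002,0.002,0.065],"turn": [0,0,0]},{"delta_pos": [0.002,0.002,0.073],"turn": [0,0,0]}]'

```text
time: 13.55
tool_pos: [0.4573, 0.2032, 0.1582]
tool_rot: [-0.319, -3.125, -0.0]
wrist_force: [-0.3, -0.2, -1.8]
opening: 0.282
gripper_force: 39.8
```

```bash
python3 -c "
from h import *
plan((.457,.2032,.1455))
print(status.get_obs()['wrist_torque'])"
```

```text
t 13.55 tcp [0.4573 0.2032 0.1582] F [-0.3 -0.2 -1.8] op 0.282 gf 39.756596088409424 j6 0.62 yaw 168.36 z [-1.e-04  1.e-04 -1.e+00]
delta [ 0.001  -0.0003  0.0425]
[ 0.02805588 -0.04250094  0.00823261]
```

play_rows --commands '[{"delta_pos": [0,0,0.007],"turn": [0,0,0]},{"delta_pos": [0,0,0.014],"turn": [0,0,0]},{"delta_pos": [0,0,0.021],"turn": [0,0,0]},{"delta_pos": [0,0,0.028],"turn": [0,0,0]},{"delta_pos": [0,0,0.035],"turn": [0,0,0]},{"delta_pos": [0,0,0.042],"turn": [0,0,0]},{"delta_pos": [0,0,0.042],"turn": [0,0,0]},{"delta_pos": [0,0,0.042],"turn": [0,0,0]}]'

```text
time: 14.55
tool_pos: [0.4573, 0.2032, 0.1459]
tool_rot: [-0.319, -3.125, -0.0]
wrist_force: [-0.1, 0.5, -2.8]
opening: 0.285
gripper_force: 39.8
```

```bash
python3 -c "
from h import *
plan((.457,.2032,.1455))
d=snap('side');t=snap('top');q=status.get_obs()
print(q['wrist_force'])
import pickle;pickle.dump((d,t,q),open('d3.pkl','wb'))
im=np.zeros((600,800,3),np.uint8)
im[:,:400]=cv2.resize(d['frame'][184:214,205:225],(400,600),interpolation=0)
im[:480,400:]=cv2.resize(t['frame'][236:260,194:214],(400,480),interpolation=0)
cv2.imwrite('pics/zoom3.png',im[:,:,::-1])
A=np.array([[.467,.1985,z] for z in(.084,.062,.056,.05)])
print(((proj(d,A)-(205,184)+.5)*20).round().tolist(),((proj(t,A)-(194,236)+.5)*20+[400,0]).round().tolist())
"
```

```text
t 14.55 tcp [0.4573 0.2032 0.1459] F [-0.1  0.5 -2.8] op 0.285 gf 39.7568142414093 j6 0.62 yaw 168.36 z [-0.e+00  1.e-04 -1.e+00]
delta [ 0.0011 -0.0004  0.0012]
[ 0.52194143 -0.13605297 -1.89490445]
[[227.0, 191.0], [235.0, 353.0], [237.0, 397.0], [239.0, 440.0]] [[529.0, 336.0], [553.0, 337.0], [560.0, 337.0], [567.0, 337.0]]
```

View pics/zoom3.png

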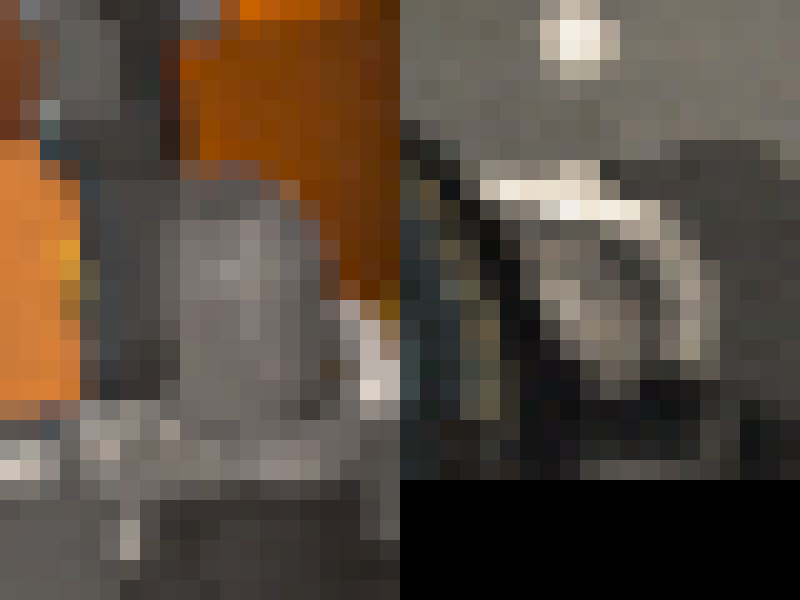

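The ring is round the axle. In the side crop the near arm's lower edge is at row 480, which puts the ring middle at about 57 mm. In the top crop its middle is at about (558,334) against the axis at (560,337). The wrist force is only the hanging weight, so nothing is leaning on the turntable. Handing in.

```bash
python3 -c "
from h import *
print(job.sign_off())"
```

```text
the job is handed in; nothing more can be done
None
```

I handed the job in at about 14.7 s, but sign-off returned no verdict: the cap was pressed to about 7.9 mm and released, and the pliers are still squeezed at 40 N. By my camera and force readings they hold the spread ring round the groove at about 57 mm height, centred within about 1.5 mm and not touching the turntable.

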